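# Close the large herb jar with its lid

### The job

Close the large open herb jar: put the large lid on its mouth, knob up, so that it sits fully down on the rim and level all round. Set it down, do not drop it; leave the large jar standing where it is, and leave the small open jar and the small lid alone.

Things in the scene. Friction and masses are not known exactly. Their poses are not given: they have to be found in the camera images.
- large_jar: Large open jar, white porcelain painted blue, round-bellied: 150 mm high, belly 145 mm across, neck 104 mm across outside, mouth 92 mm across inside, rim level at 150 mm. Loose, about 1.3 kg. Origin: centre of its underside, z up. In a row with the small jar and a like jar already closed (unlisted), in any order.
- large_lid: Large lid, lying knob up on the table: porcelain disc 120 mm across. Below it a tapered plug 10 mm deep, 60 to 72 mm across, fits loosely in the mouth; disc 10 to 18 mm above the origin; round upright knob 28 mm across, 18 to 52 mm above it. About 0.25 kg. Origin: centre of the plug's underside (140 mm above the jar's origin when seated), z up through the knob.
- small_jar: Small open jar, same porcelain: 100 mm high, belly 100 mm across, mouth 58 mm across inside. To be left open and alone. Origin: centre of its underside, z up.
- small_lid: Small lid, same porcelain, lying knob up: disc 82 mm across, plug 48 mm across and 8 mm deep, knob 22 mm across, 45 mm high over all. To be left alone; it would fall into the large jar. Origin: centre of the plug's underside, z up.

How it is judged:
By the outcome, as a careful person would: the job done as asked, in the order asked, and still so for the second after the job is handed in, with the robot touching nothing.
It also fails if it takes over 40 s, if anything falls off the work surface, if the arm or the gripper's body presses on something with over 40 N, if the wrist force passes 120 N, or if a joint passes its speed limit or range.

### The arm

A 7-joint arm with a two-finger parallel gripper is mounted at the origin on the work surface. World frame = base frame: x ahead of the robot, y to its left, z up, the work surface at z = 0. Lengths are in m, angles in rad, forces in N, time in s.
With the tool pointing down it reaches from about 0.425 to 0.925 m from the base axis. Payload 6.8 kg.
Tool frame: the origin (TCP) lies on the mounting face of the last link; the fingertips stand 173 mm ahead of it and the grasp point (between the pads) lies 155 mm ahead of it; z points along the fingers, y is the line along which they close (so a half turn about z gives the same grasp; the last joint's range is limited). The gripper opens to 85 mm and grips with 20 to 120 N. Pads are 22 mm wide; open, the fingers measure 114 mm over their backs; the gripper's body (76 mm by 85 mm) begins 54 mm behind the grasp point. The pads swing forward as they close: fully open they stand 13 mm farther back than shut.
Start: joints at [-1.445, 0.477, 0.022, 1.555, -0.011, 1.109, -0.083], TCP at [0.156, 0.657, 0.405] pointing down, gripper open.
Joint ranges: [-2.96, 2.96], [-0.34, 2.1], [-1.41, 1.46], [0.24, 2.44], [-1.37, 4.51], [0.17, 1.92], [-2.96, 2.96]. Speed limits (rad/s): [2.39, 2.39, 3.14, 3.14, 3.14, 3.14, 3.14].

### API

Orientations are given as a rotation vector (axis times angle).
In Python, from bench import r gives the robot as it stands.
- The arm moves only by the tool carry_out, never from a script. Its argument "moves" is a list of rows, each a list of 5 numbers: the shift along the tool's x, y, z in m, then the turn about the tool's z in rad, then the finger opening in m, from 0 to 0.0854. In form: [[dx, dy, dz, roll, claw], ...]. A call has exactly 8 rows; each row is the pose to reach, as a shift and turn from the pose commanded when the call began, along the tool's axes at that moment; what a row does not reach only later rows make up. A row lasts 1/10 s, in which the tool goes at most 50 mm and 8.59 degrees, less where a joint would pass 70% of its speed; a pose out of reach is approached as far as the arm can. A call with a gripper value outside its range is refused whole. The fingers move at their own pace and stop on an object; "force" is the grip in N (left out, the last holds). Time passes only in rows, so rows that repeat a pose let the fingers close, or fill a call up. It gives the time, the measured TCP pose, the force, the opening and the grip force at its end, in the units of the state.
- r.get_obs(): the state, without advancing time (a new reading comes with each control period).
- r.grab_frame(name): name is "scene" or "top" or "wrist"; returns the picture (384x512x3 uint8, red, green, blue); there is no depth.
- r.calibration(name): a dict with "fx", "fy", "cx", "cy" (pixels), "k1" (the pictures are not rectified: a ray, as slopes to the right and down, at radius r is drawn at 1 + k1 r^2 times it, then the intrinsics apply), "rvec" (rotation vector, rad) and "tvec" (3), from world to camera coordinates, as OpenCV has them. Camera axes: x right, y down, z forward; pixel columns grow to the right and rows downward; lengths in m; the calibration is good to about 2 mm. A picture is of the moment at which its call begins: read the wrist's pose just before it. calibration takes no time and is no camera call; for the wrist camera it gives the pose at the moment of the call.
- r.hand_in(): hands the job in; it is judged then, once.
The state is a dict: "clock": time; "joints": joint angles; "qvel": joint speeds; "tau": joint torques, N m; "tcp_pos": TCP position; "orientation": TCP orientation; "contact_force": force on the tool from outside, world axes, zero at the start; "moment": the same for the moment, N m; "grip_width": finger opening in m; "gripper_force": force on a finger pad.
Only numpy, scipy, OpenCV 4.12 (cv2) and the standard library are available. Lean on these libraries where they do the work, as an engineer would, in place of code of your own. Each camera call takes 0.05 s, during which the arm holds its last target. There are 200 camera calls.

## Working session

There is one attempt and no reset: what is moved stays moved. The work goes in short steps, Python scripts to look and compute and a tool call to move; the robot and the scene stay as the last step left them, time stands still between calls to the robot, and variables do not carry over. Pictures are saved under pics/ and viewed, at most 10 in all, crops included, and the job is handed in when it is done.

Besides the shell and the picture viewer there is one more tool, called as a command line: name --pt "numbers of a row" for each row, then --argument value for the rest. carry_out: Moves the arm, as the interface text tells. Its arguments: {"type":"object","properties":{"moves":{"type":"array","items":{"type":"array","items":{"type":"number"}}},"force":{"type":"number"}},"required":["moves"]}

```bash
mkdir -p pics; ls; python3 - <<'E'
from bench import r
import cv2,numpy as np
o=r.get_obs();print(o)
a=[r.grab_frame(n) for n in("scene","top","wrist")]
for n,i in zip(("scene","top","wrist"),a): cv2.imwrite(f"pics/{n}0.png",i[:,:,::-1]); print(n,r.calibration(n))
cv2.imwrite("pics/st0.png",cv2.resize(np.vstack(a[:2])[:,:,::-1],(400*2,600*2))[:1,:1])
E
```

```text
pics
{'clock': 0.0, 'joints': array([-1.44511854,  0.47779525,  0.02232734,  1.55645168, -0.01146177,
        1.10925897, -0.08308697]), 'qvel': array([-0.00018943,  0.00039832, -0.00188737, -0.00081522, -0.00105698,
        0.00127668,  0.00018828]), 'tau': array([ 8.26536348e-05, -5.96450329e+01,  1.60799358e+00, -2.81199592e+01,
        1.24835011e-02,  9.56367032e-03,  4.13978611e-06]), 'tcp_pos': array([0.15629363, 0.65637803, 0.40372835]), 'orientation': array([-3.66278129e-01, -3.12011815e+00,  2.80311724e-03]), 'contact_force': array([ 0.09970603,  0.91492343, -0.55889415]), 'moment': array([0.04224796, 0.01808401, 0.03591703]), 'gripper_force': 0.0, 'grip_width': 0.0854879319823967}
scene {'fx': 386.09487823163124, 'fy': 386.09487823163124, 'cx': 257.73262997790187, 'cy': 192.56124716456875, 'k1': -0.03668507361080969, 'rvec': array([ 2.46900983,  1.11776066, -0.26051347]), 'tvec': array([-0.3565676 , -0.36918303,  1.07805398])}
top {'fx': 444.83421538761536, 'fy': 444.83421538761536, 'cx': 255.04578382375146, 'cy': 185.27925030419047, 'k1': -0.010421613910696223, 'rvec': array([ 2.2003838 , -2.19645551,  0.00829141]), 'tvec': array([0.02235097, 0.52431971, 0.94006675])}
wrist {'fx': 320.0956539916425, 'fy': 320.0956539916425, 'cx': 256.76553512230953, 'cy': 185.29240276791595, 'k1': -0.014681587553235922, 'rvec': array([-2.28870345, -1.81003105, -0.24380537]), 'tvec': array([-0.67507721, -0.03439534,  0.37941577])}
```

View pics/top0.png

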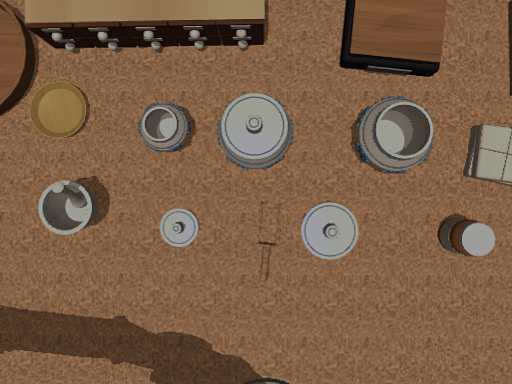

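View pics/scene0.png

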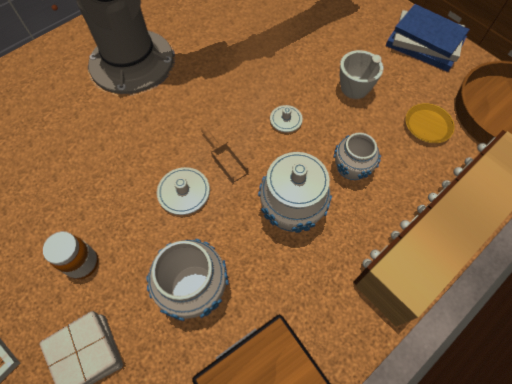

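Top view: the large lid is near (330,231) with its knob at (332,231), and the large jar's mouth is near (403,129). The small lid is at (180,228), and the closed jar at (254,125). The scene view agrees: lid (183,191), jar mouth (188,273).

```bash
cat > h.py <<'E'
import cv2,numpy as np
from scipy.spatial.transform import Rotation as R
def cast(c,uv,z):
    K=np.array([[c['fx'],0,c['cx']],[0,c['fy'],c['cy']],[0,0,1]])
    p=cv2.undistortPoints(np.float64(uv).reshape(-1,1,2),K,np.array([c['k1'],0,0,0]))[:,0]
    Rm=R.from_rotvec(c['rvec']).as_matrix(); o=-Rm.T@c['tvec']
    d=np.c_[p,np.ones(len(p))]@Rm
    return o+d*((z-o[2])/d[:,2])[:,None]
def proj(c,P):
    K=np.array([[c['fx'],0,c['cx']],[0,c['fy'],c['cy']],[0,0,1]])
    return cv2.projectPoints(np.float64(P).reshape(-1,1,3),c['rvec'],c['tvec'],K,np.array([c['k1'],0,0,0]))[0][:,0]
def white(im,box,thr=(70,110)):
    x0,y0,x1,y1=box; hsv=cv2.cvtColor(im,cv2.COLOR_RGB2HSV)
    m=((hsv[...,1]<thr[0])&(hsv[...,2]>thr[1])).astype(np.uint8)
    k=np.zeros_like(m);k[y0:y1,x0:x1]=m[y0:y1,x0:x1]
    cs,_=cv2.findContours(k,cv2.RETR_EXTERNAL,cv2.CHAIN_APPROX_NONE)
    return max(cs,key=cv2.contourArea)[:,0]
def circ(P):
    A=np.c_[2*P[:,:2],np.ones(len(P))];s=np.linalg.lstsq(A,(P[:,:2]**2).sum(1),rcond=None)[0]
    rad=np.sqrt(s[2]+s[0]**2+s[1]**2); res=np.hypot(*(P[:,:2]-s[:2]).T)-rad
    return s[:2],rad,res.std()
E
python3 - <<'E'
from h import *
from bench import r
out=[]
for n,lb,jb in(("top",(295,195,365,265),(345,85,445,180)),("scene",(150,160,216,222),(140,228,236,326))):
    im=cv2.imread(f"pics/{n}0.png")[:,:,::-1].copy();c=r.calibration(n)
    q=white(im,lb)
    for z in(.010,.018): print(n,"lid",z,circ(cast(c,q,z)))
    x0,y0,x1,y1=jb
    out.append(cv2.resize(im[y0:y1,x0:x1],(390,390),interpolation=cv2.INTER_CUBIC))
    cast_c=cast(c,[(403,129)] if n=="top" else [(188,273)],.15);print("jar rough",cast_c)
cv2.imwrite("pics/crop.png",np.hstack(out)[:,:,::-1])
E
```

```text
top lid 0.01 (array([ 0.42917121, -0.13363848]), np.float64(0.059827143667196186), np.float64(0.0006351129981128495))
top lid 0.018 (array([ 0.42976234, -0.13246328]), np.float64(0.059320152796972406), np.float64(0.0006297308843787548))
jar rough [[ 0.62251033 -0.24642808  0.15      ]]
scene lid 0.01 (array([ 0.42996924, -0.13241722]), np.float64(0.05961341500816221), np.float64(0.0006937667660045427))
scene lid 0.018 (array([ 0.43413863, -0.13377496]), np.float64(0.0590115617087429), np.float64(0.0006867625402427755))
jar rough [[ 0.63723625 -0.24440694  0.15      ]]
```

View pics/crop.png

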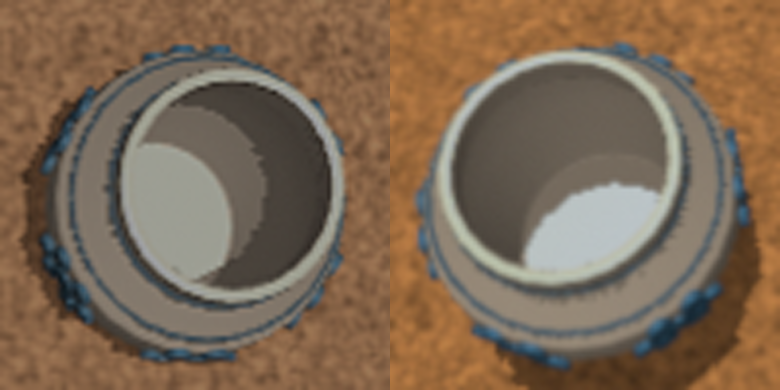

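The crop shows the rim as a bright ring, centred near top pixel (404.5,130) and scene pixel (182,270.5). I'll fit its outer edge.

```bash
python3 - <<'E'
from h import *
from bench import r
for n,jb,g in(("top",(345,85,445,180),(404.5,130.2)),("scene",(140,228,236,326),(182,270.5))):
    im=cv2.imread(f"pics/{n}0.png")[:,:,::-1].copy();c=r.calibration(n)
    g3=cast(c,[g],.15)[0];print(n,"guess",g3)
    # profiles along radius on the z=.15 plane: bright ring centroid
    V=im.min(2).astype(np.float32);P=[]
    rr=np.arange(.038,.062,.0005)
    for it in range(3):
      P=[]
      for a in np.arange(0,2*np.pi,.1):
        pts=g3+np.c_[rr*np.cos(a),rr*np.sin(a),0*rr]
        uv=proj(c,pts).astype(np.float32)
        v=cv2.remap(V,uv[:,:1],uv[:,1:],cv2.INTER_LINEAR)[:,0]
        k=np.argmin(np.gradient(v)); P.append(pts[k])
      P=np.array(P);
      for _ in range(4):
        s,rad,sd=circ(P);e=abs(np.hypot(*(P[:,:2]-s).T)-rad);P=P[e<max(2*np.median(e),.001)]
      g3=np.r_[s,.15]
    print(s,rad,sd,len(P))
    # knob of lid top
o=r.get_obs();Rm=R.from_rotvec(o['orientation']).as_matrix();print(Rm,o['clock'])
c=r.calibration("wrist");Rw=R.from_rotvec(c['rvec']).as_matrix();print("wristcam",-Rw.T@c['tvec'],Rw[2])
for n in("top","scene"): print(n,proj(r.calibration(n),[[.4295,-.133,.052],[.4295,-.133,.018]]))
E
```

```text
top guess [ 0.62033514 -0.24910871  0.15      ]
[ 0.62113083 -0.24848009] 0.05163526787909342 0.00037523687959633884 50
scene guess [ 0.62694305 -0.24956954  0.15      ]
[ 0.62364482 -0.24849521] 0.051192572548674785 0.00039291242323474405 59
[[-9.72786625e-01  2.31702669e-01 -2.36582201e-04]
 [ 2.31702777e-01  9.72785722e-01 -1.32727426e-03]
 [-7.73892010e-05 -1.34597140e-03 -9.99999091e-01]] 0.15
wristcam [0.08949767 0.6734518  0.37325788] [ 0.25965275 -0.06383001 -0.96359026]
top [[331.97881533 231.76691427]
 [329.48473301 230.50643729]]
scene [[179.22642581 181.48105009]
 [181.9209111  188.47810027]]
```

carry_out --pt "-0.02 -0.02 0 0 0.085" --pt "-0.05 -0.055 0 0 0.085" --pt "-0.085 -0.09 0 0 0.085" --pt "-0.12 -0.127 0 0 0.085" --pt "-0.155 -0.164 0 0 0.085" --pt "-0.19 -0.202 0 0 0.085" --pt "-0.225 -0.24 0 0 0.085" --pt "-0.26 -0.275 0 0 0.085"

```text
clock: 0.95
tcp_pos: [0.3436, 0.3308, 0.4047]
orientation: [-0.366, -3.12, -0.0]
contact_force: [1.2, 0.7, -0.7]
grip_width: 0.0853
gripper_force: 0.0
```

carry_out --pt "-0.023 -0.036 0 0 0.085" --pt "-0.046 -0.072 0 0 0.085" --pt "-0.069 -0.108 0 0 0.085" --pt "-0.092 -0.144 0 0 0.085" --pt "-0.115 -0.18 0 0 0.085" --pt "-0.138 -0.216 0 0 0.085" --pt "-0.161 -0.252 0 0 0.085" --pt "-0.184 -0.286 0 0 0.085"

```text
clock: 1.75
tcp_pos: [0.4559, 0.0101, 0.4048]
orientation: [0.367, 3.12, 0.001]
contact_force: [1.2, 0.8, 0.5]
grip_width: 0.0847
gripper_force: 0.0
```

carry_out --pt "-0.002 -0.036 0.01 0 0.085" --pt "-0.004 -0.072 0.03 0 0.085" --pt "-0.006 -0.108 0.05 0 0.085" --pt "-0.007 -0.135 0.07 0 0.085" --pt "-0.007 -0.145 0.09 0 0.085" --pt "-0.007 -0.145 0.1 0 0.085" --pt "-0.007 -0.145 0.105 0 0.085" --pt "-0.007 -0.145 0.105 0 0.085"

```text
clock: 2.55
tcp_pos: [0.4294, -0.1297, 0.2995]
orientation: [-0.364, -3.12, -0.0]
contact_force: [-0.3, -0.2, 0.5]
grip_width: 0.085
gripper_force: 0.0
```

```bash
python3 - <<'E'
from h import *
from bench import r
o=r.get_obs();c=r.calibration("wrist");im=r.grab_frame("wrist");cv2.imwrite("pics/w1.png",im[:,:,::-1])
print(o['tcp_pos'],o['joints'],R.from_rotvec(o['orientation']).as_matrix()[:,1])
print(proj(c,[[.4295,-.133,.052],[.4295,-.133,.018]]))
E
```

```text
[ 0.42938274 -0.12967479  0.29946097] [-0.30492435  0.27921391  0.53766661  2.20499048 -0.21902238  0.70791184
  1.72171154] [2.30177918e-01 9.73148555e-01 1.26744650e-04]
[[250.83120525 198.67682923]
 [251.60942209 185.85294764]]
```

View pics/w1.png

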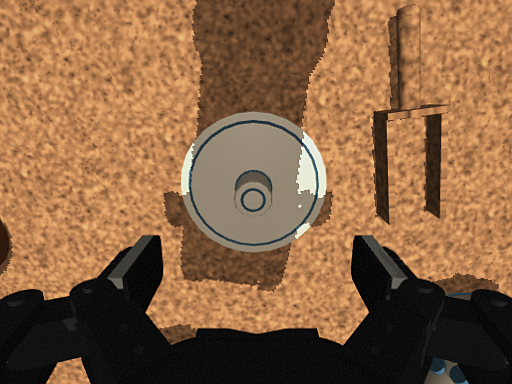

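The wrist view shows the knob top at (253,200) and the disc spanning x 181–327, y 112–252. The gripper is straddling it correctly.

```bash
python3 - <<'E'
from h import *
from bench import r
c=r.calibration("wrist")
print(cast(c,[(253,200)],.052),cast(c,[(254,182)],.014),r.get_obs()['tcp_pos'])
E
```

```text
[[ 0.43141937 -0.13184502  0.052     ]] [[ 0.42842797 -0.13074739  0.014     ]] [ 0.4296028  -0.12973932  0.29994132]
```

carry_out --pt "-0.001 -0.002 0.02 0 0.085" --pt "-0.001 -0.002 0.04 0 0.085" --pt "-0.001 -0.002 0.06 0 0.085" --pt "-0.001 -0.002 0.075 0 0.085" --pt "-0.001 -0.002 0.09 0 0.085" --pt "-0.001 -0.002 0.1 0 0.085" --pt "-0.001 -0.002 0.1 0 0.07" --pt "-0.001 -0.002 0.1 0 0.06" --force 20

```text
clock: 3.4
tcp_pos: [0.43, -0.1327, 0.2002]
orientation: [0.366, 3.119, 0.0]
contact_force: [0.1, 0.8, 0.4]
grip_width: 0.0604
gripper_force: 0.0
```

carry_out --pt "0 0 0 0 0.05" --pt "0 0 0 0 0.042" --pt "0 0 0 0 0.036" --pt "0 0 0 0 0.03" --pt "0 0 0 0 0.025" --pt "0 0 0 0 0.02" --pt "0 0 0 0 0.02" --pt "0 0 0 0 0.02" --force 20

```text
clock: 4.2
tcp_pos: [0.4297, -0.1328, 0.2]
orientation: [0.366, 3.12, 0.001]
contact_force: [-1.2, 1.1, 6.8]
grip_width: 0.0275
gripper_force: 19.5
```

```bash
python3 - <<'E'
from h import *
from bench import r
o=r.get_obs();print(o)
a=r.grab_frame("scene")[110:240,110:260];b=r.grab_frame("wrist")
cv2.imwrite("pics/g1.png",np.hstack([cv2.resize(a,(400,347)),cv2.resize(b,(400,347))])[:,:,::-1])
E
```

```text
{'clock': 4.2, 'joints': array([-0.16571128,  0.47868935,  0.39769722,  2.25195373, -0.40078993,
        0.4759586 ,  1.88832081]), 'qvel': array([ 0.00073435,  0.00036537,  0.00043156,  0.00016258, -0.00050236,
       -0.00040519, -0.00029322]), 'tau': array([ 2.55820295e-01, -3.93646789e+01,  5.44117659e+00, -1.29005688e+01,
        3.32817924e-02, -4.00457410e-01, -4.75349560e-03]), 'tcp_pos': array([ 0.42969875, -0.13278216,  0.1999738 ]), 'orientation': array([3.66413806e-01, 3.11989288e+00, 5.56202985e-04]), 'contact_force': array([-1.22789637,  1.06427816,  6.84802456]), 'moment': array([0.16612802, 0.24021948, 0.03445709]), 'gripper_force': 19.450223743915558, 'grip_width': 0.027451235577364855}
```

View pics/g1.png

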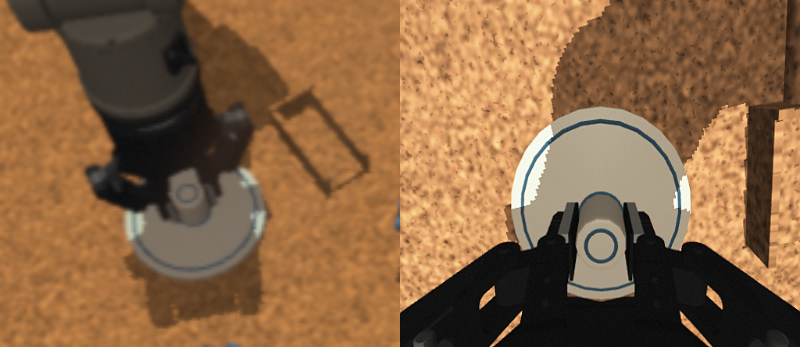

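The knob is between the pads (opening 27.5 mm, grip 19.5 N) and the lid is still level. I'll tighten the grip and lift.

carry_out --pt "0 0 0 0 0.02" --pt "0 0 0 0 0.02" --pt "0 0 -0.005 0 0.02" --pt "0 0 -0.02 0 0.02" --pt "0 0 -0.045 0 0.02" --pt "0 0 -0.075 0 0.02" --pt "0 0 -0.105 0 0.02" --pt "0 0 -0.135 0 0.02" --force 60

```text
clock: 5.1
tcp_pos: [0.429, -0.1328, 0.3356]
orientation: [-0.367, -3.119, 0.001]
contact_force: [1.2, -0.0, -2.9]
grip_width: 0.0261
gripper_force: 59.2
```

carry_out --pt "0 0 -0.03 0 0.02" --pt "0 0 -0.05 0 0.02" --pt "-0.01 -0.003 -0.06 0 0.02" --pt "-0.03 -0.01 -0.06 0 0.02" --pt "-0.055 -0.018 -0.06 0 0.02" --pt "-0.08 -0.026 -0.06 0 0.02" --pt "-0.105 -0.034 -0.06 0 0.02" --pt "-0.13 -0.042 -0.06 0 0.02"

```text
clock: 5.9
tcp_pos: [0.5468, -0.2042, 0.3941]
orientation: [-0.366, -3.119, -0.0]
contact_force: [-0.6, 1.2, -1.8]
grip_width: 0.0264
gripper_force: 59.3
```

carry_out --pt "-0.025 -0.008 0 0 0.02" --pt "-0.045 -0.014 0 0 0.02" --pt "-0.06 -0.019 0 0 0.02" --pt "-0.07 -0.022 0 0 0.02" --pt "-0.078 -0.025 0 0 0.02" --pt "-0.084 -0.026 0 0 0.02" --pt "-0.084 -0.026 0 0 0.02" --pt "-0.084 -0.026 0 0 0.02"

```text
clock: 6.7
tcp_pos: [0.6218, -0.2483, 0.3946]
orientation: [-0.366, -3.12, -0.001]
contact_force: [-0.4, -0.6, -1.6]
grip_width: 0.0265
gripper_force: 59.3
```

```bash
python3 - <<'E'
from h import *
from bench import r
o=r.get_obs();print(o['tcp_pos'],o['orientation'],o['grip_width'],o['gripper_force'],o['contact_force'],o['joints'])
cw=r.calibration("wrist")
f={n:r.grab_frame(n) for n in("scene","wrist","top")}
for n in f: cv2.imwrite(f"pics/{n}2.png",f[n][:,:,::-1])
cv2.imwrite("pics/p2.png",np.hstack([cv2.resize(f["scene"][180:350,110:270],(376,400)),cv2.resize(f["wrist"],(424,400))])[:,:,::-1])
np.save("cw2.npy",cw,allow_pickle=True)
E
```

```text
[ 0.62176592 -0.24826631  0.39463718] [-3.66160744e-01 -3.11972144e+00 -5.53495802e-04] 0.026512534766750882 59.34918701648712 [-0.44311883 -0.57632882 -1.62804787] [-0.11719154  0.53170441  0.58935931  1.60927937 -0.32200779  1.09975045
  1.89317975]
```

View pics/p2.png

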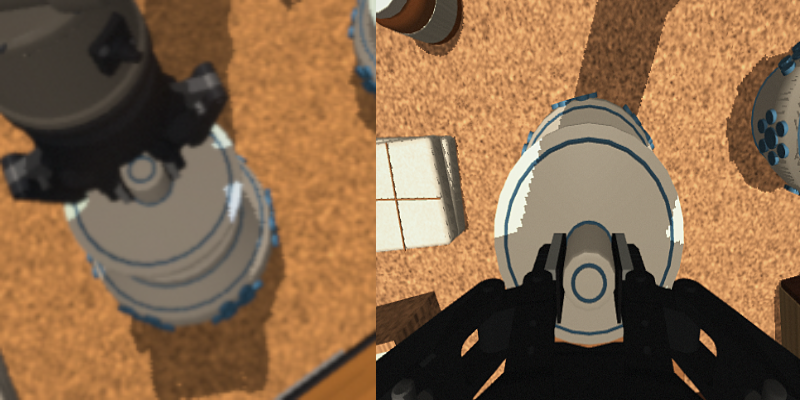

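The lid is held level above the large jar's mouth, with its knob top at the same wrist pixel as at the grasp (~256,272). Lowering now.

carry_out --pt "0 0 0.004 0 0.02" --pt "0 0 0.012 0 0.02" --pt "0 0 0.02 0 0.02" --pt "0 0 0.028 0 0.02" --pt "0 0 0.036 0 0.02" --pt "0 0 0.043 0 0.02" --pt "0 0 0.047 0 0.02" --pt "0 0 0.049 0 0.02"

```text
clock: 7.65
tcp_pos: [0.622, -0.2485, 0.3451]
orientation: [-0.366, -3.119, -0.0]
contact_force: [-0.5, -0.1, -2.7]
grip_width: 0.0263
gripper_force: 59.3
```

carry_out --pt "0 0 0.0005 0 0.02" --pt "0 0 0.001 0 0.02" --pt "0 0 0.0015 0 0.02" --pt "0 0 0.002 0 0.02" --pt "0 0 0.0025 0 0.02" --pt "0 0 0.003 0 0.02" --pt "0 0 0.0035 0 0.02" --pt "0 0 0.0035 0 0.02"

```text
clock: 8.45
tcp_pos: [0.622, -0.2485, 0.3421]
orientation: [-0.366, -3.12, -0.0]
contact_force: [-0.0, -0.0, -2.8]
grip_width: 0.0264
gripper_force: 59.3
```

carry_out --pt "0 0 0.0003 0 0.02" --pt "0 0 0.0006 0 0.02" --pt "0 0 0.0009 0 0.02" --pt "0 0 0.0012 0 0.02" --pt "0 0 0.0015 0 0.02" --pt "0 0 0.0018 0 0.02" --pt "0 0 0.002 0 0.02" --pt "0 0 0.002 0 0.02"

```text
clock: 9.25
tcp_pos: [0.622, -0.2486, 0.3403]
orientation: [0.366, 3.12, 0.0]
contact_force: [-0.9, -0.5, -1.1]
grip_width: 0.026
gripper_force: 59.3
```

carry_out --pt "0 0 0.0002 0 0.02" --pt "0 0 0.0004 0 0.02" --pt "0 0 0.0006 0 0.02" --pt "0 0 0.0008 0 0.02" --pt "0 0 0.001 0 0.02" --pt "0 0 0.0012 0 0.02" --pt "0 0 0.0012 0 0.02" --pt "0 0 0.0012 0 0.02"

```text
clock: 10.05
tcp_pos: [0.622, -0.2487, 0.3403]
orientation: [0.367, 3.119, 0.001]
contact_force: [-5.0, 2.3, 8.7]
grip_width: 0.0259
gripper_force: 60.0
```

Contact: about 9 N at TCP z 0.340, which is the seated height. I'll ease the grip and then open.

carry_out --pt "0 0 0 0 0.02" --pt "0 0 0 0 0.02" --pt "0 0 0 0 0.026" --pt "0 0 0 0 0.028" --pt "0 0 0 0 0.03" --pt "0 0 0 0 0.034" --pt "0 0 0 0 0.04" --pt "0 0 0 0 0.05" --force 20

```text
clock: 10.85
tcp_pos: [0.622, -0.2486, 0.3388]
orientation: [-0.367, -3.12, 0.0]
contact_force: [-0.6, -0.1, 0.4]
grip_width: 0.0497
gripper_force: 0.0
```

carry_out --pt "0 0 0 0 0.06" --pt "0 0 0 0 0.06" --pt "0 0 -0.01 0 0.06" --pt "0 0 -0.03 0 0.06" --pt "0 0 -0.055 0 0.06" --pt "0 0 -0.08 0 0.06" --pt "0 0 -0.105 0 0.06" --pt "0 0 -0.12 0 0.06"

```text
clock: 11.65
tcp_pos: [0.6221, -0.249, 0.462]
orientation: [0.367, 3.117, -0.001]
contact_force: [0.7, 0.6, 0.4]
grip_width: 0.0598
gripper_force: 0.0
```

carry_out --pt "0.02 0 0 0 0.06" --pt "0.05 0 0 0 0.06" --pt "0.08 0 0 0 0.06" --pt "0.11 0 0 0 0.06" --pt "0.14 0 0 0 0.06" --pt "0.15 0 0 0 0.06" --pt "0.15 0 0 0 0.06" --pt "0.15 0 0 0 0.06"

```text
clock: 12.45
tcp_pos: [0.4771, -0.2137, 0.4594]
orientation: [0.365, 3.119, -0.0]
contact_force: [0.9, 0.3, -0.0]
grip_width: 0.0601
gripper_force: 0.0
```

```bash
python3 - <<'E'
from h import *
from bench import r
o=r.get_obs();print(o['tcp_pos'],o['grip_width'],o['contact_force'])
f={n:r.grab_frame(n) for n in("scene","top")}
for n in f: cv2.imwrite(f"pics/{n}3.png",f[n][:,:,::-1])
for n,b in(("scene",(130,215,240,300)),("top",(350,80,460,180))):
    try:
        c=r.calibration(n);q=white(f[n],b);print(n,len(q),circ(cast(c,q,.152)),circ(cast(c,q,.158)))
    except Exception as e: print(e)
    print(proj(c,[[.622,-.2486,.192]]))
cv2.imwrite("pics/p3.png",np.hstack([cv2.resize(f["scene"][200:330,120:250],(400,400)),cv2.resize(f["top"][70:190,345:465],(400,400))])[:,:,::-1])
E
```

```text
[ 0.47707159 -0.21369755  0.45944187] 0.060091311829510254 [ 0.85949877  0.30241878 -0.03015519]
scene 236 (array([ 0.6296265 , -0.24514639]), np.float64(0.06356820669108199), np.float64(0.006045493062346466)) (array([ 0.6315944 , -0.24534708]), np.float64(0.06298178227088548), np.float64(0.005989722655276137))
[[176.13642602 261.08425624]]
top 202 (array([ 0.62270974, -0.2504282 ]), np.float64(0.05977187218395571), np.float64(0.001319928204961589)) (array([ 0.62178372, -0.24851704]), np.float64(0.05932472060993181), np.float64(0.0013100538618486908))
[[411.95336408 125.53973509]]
```

View pics/p3.png

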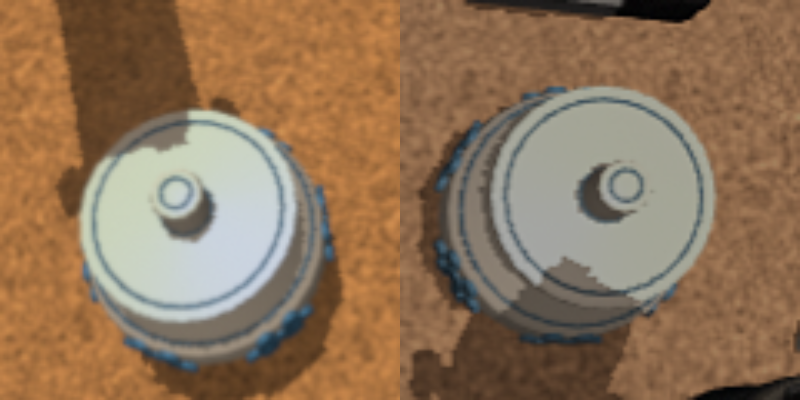

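The lid is centred and level on the large jar. Its knob is at top (412.8,125.5) and scene (177,263), against a predicted (412,125.5) and (176,261) for a seated lid. The robot is clear.

```bash
python3 -c "
from bench import r
print(r.hand_in())"
```

```text
the job is handed in; nothing more can be done
None
```

The large lid is on the large jar, knob up, and the last pictures show it seated and level; the small jar and small lid were not touched, and the job is handed in at about 12.5 s on the robot's clock.

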